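# Restock and latch the parts case

### The job

Put the loose brass elbow fitting into the empty front compartment of the open parts case, setting it in rather than dropping it from a height. Then shut the clear lid fully without slamming it, and after that swing the steel hasp over and press it down until its bar clicks under the sprung catch and stays there. Leave the tools and supplies lying around undisturbed.

Things in the scene. Friction and masses are not known exactly. Their poses are not given: they have to be found in the camera images.
- case: Fixed black parts case, 190 (x) x 310 (y) mm, walls 60 mm high, 3 mm thick. Origin: centre of its underside; z up, +x to the lid's hinge, -x to the front with the hasp. 3 mm dividers 52 mm high at y = -52, +52 mm and x = +10 mm; front compartments 100 mm square, centres x = -41.5, y = -103.5, 0, 103.5 mm; rear ones full. A front bracket 70 mm wide, 50 mm high reaches x = -177 mm.
- vacant: The empty one of the three front compartments (the other two hold parts 20 to 30 mm high): a grey liner 90 x 90 x 1 mm on its floor. Origin: centre of the compartment's floor, 4 mm above the worktop; axes parallel to the case's.
- fitting_mid (a point): Brass elbow fitting, 100 to 210 g, 46 mm tall, upright on the worktop. This point: on its axis (z), 23 mm above its foot. Hexagonal foot 39 mm wide, 12 mm high, then a round neck 22 mm in diameter to the top; a side stub 16 mm in diameter points along its +x to 28 mm from the axis, 13 to 29 mm above the foot. Grasp the neck across its y, in the top 20 mm.
- fitting: The same brass fitting; origin at the centre of its underside.
- lid (a joint): Angle of the case's lid in rad: 0 shut, 1.57 standing upright, more leaning back; starts open at 1.6 to 1.8. The hinge is stiff (about 0.4 Nm), so the lid stays where it is left; moving its front edge takes 1 to 4 N.
- lid_hinge (a point): Point on the lid's hinge axis (y), mid-width, 95 mm to +x of the case's origin, 60 mm up. The point turns with the lid, which extends 190 mm along its -x and is 310 mm wide (y), its outer face (top when shut) 10 mm along its +z. Clear panel in a black frame.
- lid_edge (a point): Mid-width point of the lid's free front edge on its outer face. It turns with the lid.
- hasp (a joint): Angle of the steel hasp against the lid in rad: 0 closed (flat forward in line with the lid), 1.57 at right angles to the lid's outer face, more folded back over the lid; starts at 1.5 to 2.1. Stiff hinge (0.04 Nm): it stays where it is left. With the lid shut, below about 0.1 its bar is under the catch; press on to 0, fully home.
- hasp_hinge (a point): Point on the hasp's hinge axis (y), mid-width, at the lid's front edge; with the lid shut 101 mm to -x of the case's origin and 68 mm up. Turns with the hasp, which extends along its -x: a steel plate 50 mm long, 44 mm wide, 4 mm thick (z -2 to +2 mm), then two arms with a round cross bar 6 mm in diameter, 60 mm from the axis.
- hasp_mid (a point): Middle of the hasp plate's upper (outer) face, 30 mm from its hinge axis: the place to press. Turns with the hasp.
- catch_nose (a point): Round nose (6 mm in diameter, 26 mm long in y) of the sprung steel catch on the front bracket, 164.5 mm to -x of the case's origin, 74 mm up. It yields to -x as the hasp's bar is pressed down past it (2 to 4 N at the bar, 4 to 8 N at the plate's middle) and snaps back over the bar.
- screwdriver: Screwdriver lying on the worktop: leave alone.
- spray_can: Spray can, 52 mm in diameter and 150 mm tall, standing on the worktop: leave alone.
- tape_roll: Roll of black tape, 90 mm across and 25 mm high, flat on the worktop: leave alone.
- wrench: Spanner lying on the worktop: leave alone.
There are look-alikes about, which are no part of the job. What is shaped like the fitting but black is not meant.

How it is judged:
On the way, in this order (a step that is already met when the one before it is completed fails the run):
1. the fitting lies in the empty compartment, let go and at rest (x of fitting_mid in the frame of vacant between -0.045 and 0.045 m and y of fitting_mid in the frame of vacant between -0.045 and 0.045 m and z of fitting_mid in the frame of case below 0.045 m and linear speed of fitting below 0.03 m/s and contact force between the fingers and fitting below 0.2 N), for 0.2 s.
2. the lid is fully shut (value of joint lid below 0.03 rad and value of joint hasp above 0.3 rad), for 0.2 s.
3. the hasp is down under its catch (value of joint lid below 0.03 rad and value of joint hasp below 0.06 rad), for 0.2 s.
At the end, for the whole second after the job is handed in: The fitting is at rest in the compartment that was empty (its middle within 45 mm of the compartment's centre in x and y and under 45 mm above the worktop), the lid is shut (under 0.03 rad) and the hasp is still, down under its catch (under 0.06 rad) (all of step 3 and x of fitting_mid in the frame of vacant between -0.045 and 0.045 m and y of fitting_mid in the frame of vacant between -0.045 and 0.045 m and z of fitting_mid in the frame of case below 0.045 m and linear speed of fitting below 0.03 m/s and velocity of joint hasp between -0.05 and 0.05 rad/s); the robot touches nothing.
It fails at once if the fitting is dropped from a height or thrown (moves faster than 0.9 m/s while out of the fingers) (linear speed of fitting above 0.9 m/s and contact force between the fingers and fitting below 0.2 N).
It fails at once if the lid is slammed (closes faster than 2.5 rad/s) (velocity of joint lid below -2.5 rad/s).
It fails at once if a bystander (screwdriver, spray can, tape roll, spanner) is moved by more than 40 mm or the can is knocked over (distance of any of screwdriver, spray_can, tape_roll, wrench from where it was at the start of the episode above 0.04 m or angle between spray_can's own z axis and vertical above 0.5 rad).
It also fails if it takes over 70 s, if anything falls off the work surface, if the arm or the gripper's body presses on something with over 40 N, if the wrist force passes 120 N, or if a joint passes its speed limit or range.

### The arm

A 6-joint arm with a two-finger parallel gripper is mounted at the origin on the work surface. World frame = base frame: x ahead of the robot, y to its left, z up, the work surface at z = 0. Lengths are in m, angles in rad, forces in N, time in s.
With the tool pointing down it reaches from about 0.375 to 0.975 m from the base axis. Payload 3.8 kg.
Tool frame: the origin (TCP) lies on the front face of the gripper's body, between the roots of the fingers; the fingertips stand 64 mm ahead of it and the grasp point (between the pads) lies 45 mm ahead of it; z points along the fingers, y is the line along which they close (so a half turn about z gives the same grasp; the last joint's range is limited). The gripper opens to 88 mm and grips with 3 to 60 N. Pads are 18 mm wide; open, the fingers measure 123 mm over their backs; the gripper's body (75 mm by 187 mm) begins 45 mm behind the grasp point.
Start: joints at [-1.14, 0.264, 1.604, -0, 1.274, -0.037], TCP at [0.304, -0.602, 0.303] pointing down, gripper open.
Joint ranges: [-2.63, 2.63], [-0.94, 2.18], [0.31, 2.57], [-1.31, 4.45], [0, 2.66], [-2.55, 2.55]. Speed limits (rad/s): [2.57, 2.57, 3.14, 3.14, 3.14, 3.14].

### API

Orientations are given as a rotation vector (axis times angle).
In Python, from rig import bot gives the robot as it stands.
- The arm moves only by the tool arm_command, never from a script. Its argument "moves" is a list of rows, each a list of 5 numbers: the shift along the tool's x, y, z in mm, then the turn about the tool's z in rad, then the finger opening in mm, from 0 to 88.1. In form: [[dx, dy, dz, roll, fingers], ...]. A call has 1 to 12 rows; each row shifts and turns the commanded pose from where the row before left it, along the tool's axes as they then stand; what a row does not reach is not made up. A row lasts 1/8 s, in which the tool goes at most 62.5 mm and 10.7 degrees, less where a joint would pass 70% of its speed; a pose out of reach is approached as far as the arm can. A call is refused whole if a number of a shift passes 62.5 or a number of a turn 0.188, either way. A call with a gripper value outside its range is refused whole. The fingers move at their own pace and stop on an object; "force" is the grip in N (left out, the last holds). Time passes only in rows, so rows that do not move let the fingers close. It gives the time, the measured TCP pose, the force, the opening and the grip force at its end, in the units of the state.
- bot.get_state(): the state, without advancing time (a new reading comes with each control period).
- bot.read_camera(name): name is "side" or "top"; returns the picture (384x512x3 uint8, red, green, blue); there is no depth.
- bot.camera_model(name): a dict with "K" (3x3 intrinsics, pixels), "T" (4x4, takes a point from camera to world coordinates). Camera axes: x right, y down, z forward; pixel columns grow to the right and rows downward; lengths in m; the calibration is good to about 2 mm. A picture is of the moment at which its call begins. camera_model takes no time and is no camera call.
- bot.finish_job(): hands the job in; it is judged then, once.
The state is a dict: "clock": time; "joint_pos": joint angles; "qd": joint speeds; "joint_efforts": joint torques, N m; "eef_pos": TCP position; "eef_rot": TCP orientation; "force": force on the tool from outside, world axes, zero at the start; "ft_torque": the same for the moment, N m; "finger_gap": finger opening in m; "grip_force": force on a finger pad.
Only numpy, scipy, OpenCV 4.12 (cv2) and the standard library are available. Lean on these libraries where they do the work, as an engineer would, in place of code of your own. Each camera call takes 0.05 s, during which the arm holds its last target. There are 200 camera calls.

## Working session

There is one attempt and no reset: what is moved stays moved. The work goes in short steps, Python scripts to look and compute and a tool call to move; the robot and the scene stay as the last step left them, time stands still between calls to the robot, and variables do not carry over. Pictures are saved under pics/ and viewed, at most 10 in all, crops included, and the job is handed in when it is done.

Besides the shell and the picture viewer there is one more tool, called after "Call:" in YAML: its name, and indented under it one key for each argument. arm_command: Moves the arm, as the interface text tells. Its arguments: {"type":"object","properties":{"moves":{"type":"array"},"force":{"type":"number"}},"required":["moves"]}

```bash
mkdir -p pics && cat > h.py <<'E'
import numpy as np, cv2
from rig import bot
from scipy.spatial.transform import Rotation as R
def ray(c,u,v):
    m=bot.camera_model(c);K=np.array(m["K"]);T=np.array(m["T"])
    d=T[:3,:3]@np.linalg.solve(K,[u,v,1]);return T[:3,3],d
def atz(c,u,v,z):
    o,d=ray(c,u,v);return o+d*(z-o[2])/d[2]
def proj(c,P):
    m=bot.camera_model(c);K=np.array(m["K"]);T=np.array(m["T"])
    p=(np.atleast_2d(P)-T[:3,3])@T[:3,:3];q=p@K.T;return q[:,:2]/q[:,2:]
def tri(a,b):
    A=np.zeros((3,3));y=np.zeros(3)
    for o,d in(a,b):
        d=d/np.linalg.norm(d);M=np.eye(3)-np.outer(d,d);A+=M;y+=M@o
    return np.linalg.solve(A,y)
def snap(c,f,crop=None,s=1):
    im=bot.read_camera(c)[:,:,::-1]
    if crop:u0,v0,u1,v1=crop;im=im[v0:v1,u0:u1]
    im=cv2.resize(np.ascontiguousarray(im),None,fx=s,fy=s,interpolation=cv2.INTER_CUBIC);cv2.imwrite(f"pics/{f}.png",im)
E
python3 - <<'E'
from h import *
for c in("top","side"):
    snap(c,c+"0",None,1.5);m=bot.camera_model(c);print(c,np.round(m["K"],1).tolist(),np.round(m["T"],3).tolist())
s=bot.get_state();print(s["eef_pos"],s["eef_rot"],R.from_rotvec(s["eef_rot"]).as_matrix().round(3))
E
```

```text
top [[439.9, 0.0, 256.8], [0.0, 439.9, 186.1], [0.0, 0.0, 1.0]] [[0.018, -0.996, 0.09, 0.484], [-1.0, -0.02, -0.021, -0.104], [0.023, -0.09, -0.996, 0.982], [0.0, 0.0, 0.0, 1.0]]
side [[468.8, 0.0, 256.1], [0.0, 468.8, 181.9], [0.0, 0.0, 1.0]] [[-0.907, -0.315, 0.279, 0.24], [-0.421, 0.647, -0.636, 0.547], [0.02, -0.694, -0.72, 0.832], [0.0, 0.0, 0.0, 1.0]]
[ 0.30415806 -0.60202895  0.30154434] [-3.05417680e+00 -7.27730997e-01  6.34039643e-04] [[ 0.893  0.451 -0.001]
 [ 0.451 -0.893  0.002]
 [ 0.    -0.002 -1.   ]]
```

View pics/top0.png

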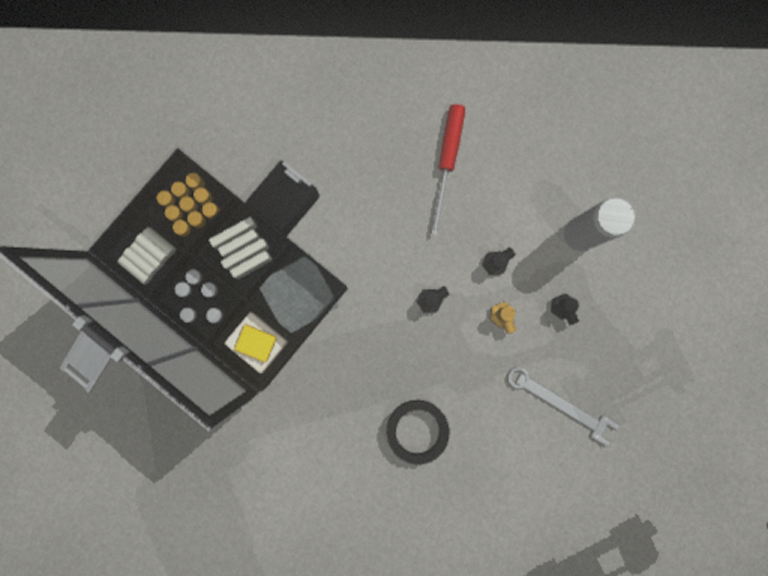

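View pics/side0.png

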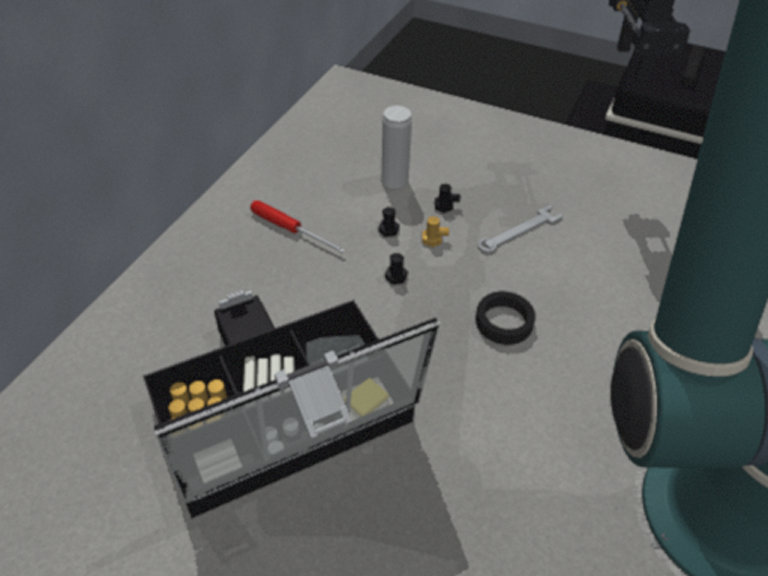

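The top picture shows the fitting's look-alikes: black ones at (495,263), (430,300) and (565,307), and one brass one at (504,317), all in 1.5x pixels. I choose the brass one. The empty compartment with the grey liner is at (297,293), the case's front corners are (178,150) and (346,288), and the bracket points up and to the right. The lid is open and the hasp is folded back at (85,360). I'll check both in close crops.

```bash
python3 - <<'E'
from h import *
snap("top","fit",(270,155,400,255),6)
snap("side","fits",(240,110,340,190),6)
import cv2
a=cv2.imread("pics/fit.png");b=cv2.imread("pics/fits.png")
b=cv2.resize(b,(780,600));a=cv2.resize(a,(780,600))
cv2.imwrite("pics/fit2.png",np.hstack([cv2.resize(a,(400,308)),cv2.resize(b,(400,308))]))
snap("top","case",(0,90,240,290),3.3)
E
```

```text
(no output)
```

View pics/fit.png

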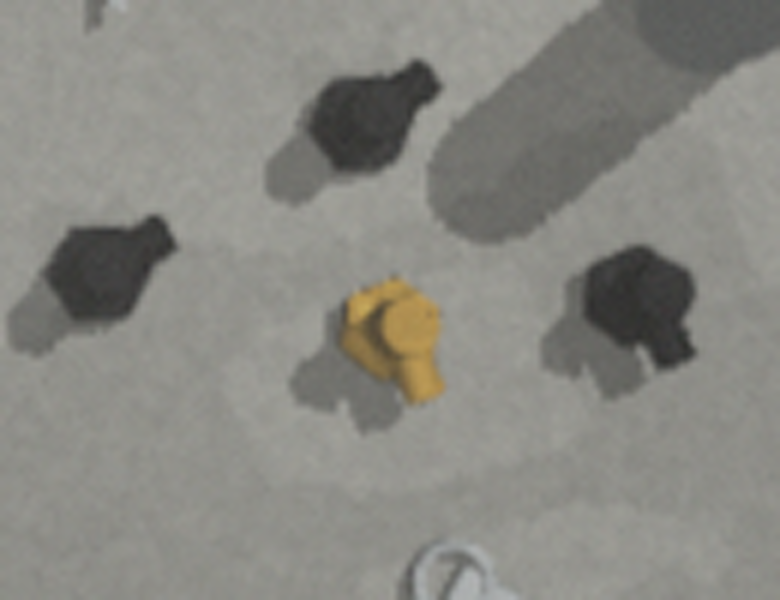

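View pics/case.png

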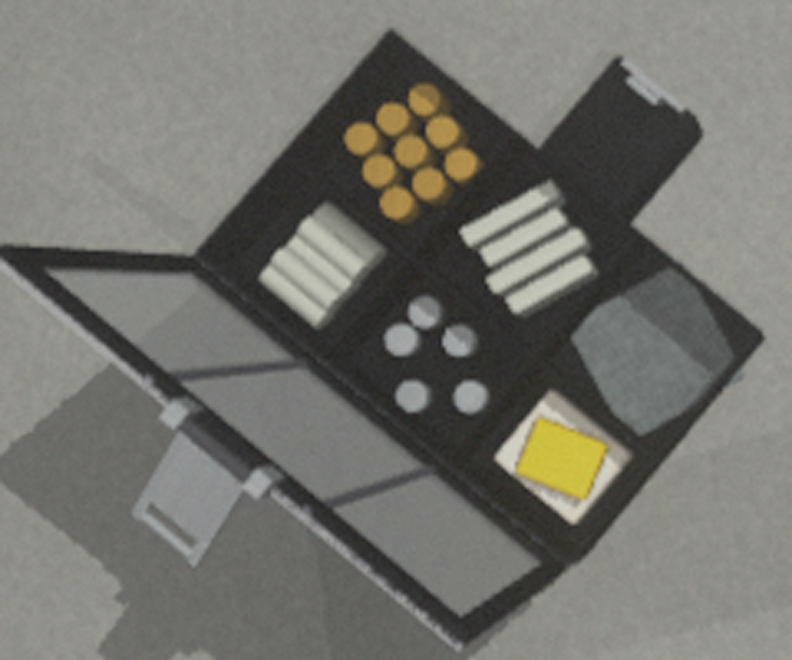

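The close crop confirms the brass elbow. Its top disc is centred at (411,323) and its stub end is at (428,385) in the crop. In the case crop the rim corners are (392,30), (763,337) and (198,257), the liner is around (655,350) and the catch is at (655,88).

```bash
python3 - <<'E'
from h import *
f=lambda u,v:(270+u/6,155+v/6); c=lambda u,v:(u/3.3,90+v/3.3)
t=atz("top",*f(411,323),.046); s=atz("top",*f(428,385),.024); foot=atz("top",*f(392,335),.010)
print("fit",t.round(4),s.round(4),foot.round(4),"yaw",np.arctan2(*(s-t)[[1,0]]),np.linalg.norm((s-t)[:2]))
A=np.array([atz("top",*c(*p),.06)[:2] for p in[(392,30),(763,337),(198,257),(575,562)]])
print(A.round(4)); d=lambda i,j:np.linalg.norm(A[i]-A[j]).round(4);print(d(0,1),d(0,2),d(1,3),d(2,3))
L=np.array([[-.095,-.155],[-.095,.155],[.095,-.155],[.095,.155]])
from scipy.optimize import least_squares
best=None
for ex in([0,1,2,3],[1,0,3,2]):
    for y0 in(0,1.57,3.1,-1.57):
        g=lambda p:((L[ex]@np.array([[np.cos(p[2]),np.sin(p[2])],[-np.sin(p[2]),np.cos(p[2])]])+p[:2])-A).ravel()
        r=least_squares(g,[.5,.2,y0])
        if best is None or r.cost<best.cost:best=r
p=best.x;print("case",p.round(4),best.fun.round(4))
M=np.eye(4);M[:2,:2]=[[np.cos(p[2]),-np.sin(p[2])],[np.sin(p[2]),np.cos(p[2])]];M[:2,3]=p[:2];np.save("case.npy",M)
W=lambda x,y,z:(M@[x,y,z,1])[:3]
for y in(-.1035,0,.1035):print("comp",y,W(-.0415,y,.004).round(4),proj("top",W(-.0415,y,.005))*3.3-[0,297])
print("nose",W(-.1645,0,.074).round(4),proj("top",W(-.1645,0,.074))*3.3-[0,297])
for th in(1.6,1.7,1.8):
    # lid direction: -x rotated up
    l=lambda y,r=.19,h=.01:W(.095-r*np.cos(th)+h*np.sin(th),y,.06+r*np.sin(th)+h*np.cos(th))
    print("lid",th,[ (proj("top",l(y,h=0))*3.3-[0,297]).round(0).tolist() for y in(-.155,.155)],l(0).round(3))
E
```

```text
fit [ 0.5234 -0.3     0.046 ] [ 0.5019 -0.3108  0.024 ] [ 0.5204 -0.3005  0.01  ] yaw -2.6740086916443793 0.024061349675375397
[[ 0.747   0.1726]
 [ 0.5535 -0.0709]
 [ 0.5971  0.2877]
 [ 0.4101  0.0432]]
0.3109 0.189 0.1833 0.3078
case [0.5769 0.1082 2.479 ] [ 0.0002 -0.0006  0.003  -0.0016  0.0003  0.0011 -0.0034  0.0012]
comp -0.1035 [0.6733 0.1642 0.004 ] [[422.76361987 159.91942953]]
comp 0 [0.6096 0.0826 0.004 ] [[540.16615002 255.69998548]]
comp 0.1035 [0.546 0.001 0.004] [[658.52645972 352.26192712]]
nose [0.7066 0.007  0.074 ] [[645.22902692  92.34125057]]
lid 1.6 [[[29.0, 215.0]], [[502.0, 608.0]]] [0.49  0.176 0.25 ]
lid 1.7 [[[5.0, 245.0]], [[478.0, 638.0]]] [0.475 0.188 0.247]
lid 1.8 [[[-16.0, 274.0]], [[455.0, 667.0]]] [0.46  0.199 0.243]
```

Call:
arm_command:
  moves:
    - [30,-16,0,0,50]
    - [55,-28,0,0,50]
    - [60,-31,0,0,50]
    - [60,-31,0,0,50]
    - [60,-31,0,0,50]
    - [45,-23,0,0,50]
    - [21,-11,0,0,50]
    - [0,0,50,0,50]
    - [0,0,50,0,50]
    - [0,0,0,0,50]
  force: 20

```text
clock: 1.5
eef_pos: [0.511, -0.3107, 0.1979]
eef_rot: [-3.049, -0.727, 0.011]
force: [-0.2, 1.3, 0.2]
finger_gap: 0.05
grip_force: 0.0
```

```bash
python3 - <<'E'
from h import *
snap("side","g1",(240,60,400,190),4.6)
s=bot.get_state();print(s["eef_pos"],s["eef_rot"],s["clock"])
E
```

```text
[ 0.51274059 -0.31202866  0.20107329] [-3.05268459 -0.72747158  0.00494655] 1.55
```

View pics/g1.png

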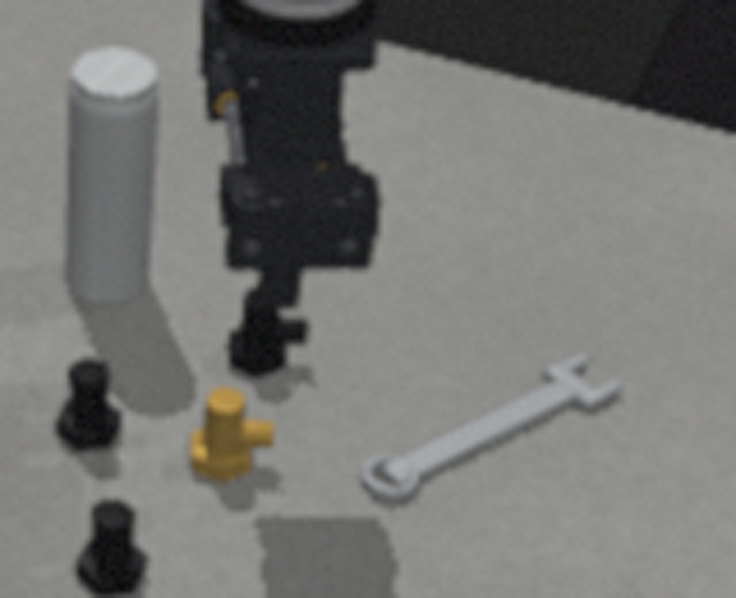

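The side picture shows the brass fitting with its top disc at (226,400), below and just in front of the open gripper. Nothing has been touched. I'll cross-check its position with both cameras.

```bash
python3 - <<'E'
from h import *
p=atz("side",240+226/4.6,60+400/4.6,.046);t=tri(ray("side",240+226/4.6,60+400/4.6),ray("top",270+411/6,155+323/6))
print(p.round(4),t.round(4))
s=bot.get_state();Rm=R.from_rotvec(s["eef_rot"]).as_matrix();e=np.array([*((p[:2]+[.5234,-.3])/2),.081])-s["eef_pos"];print((Rm.T@e*1000).round(1))
E
```

```text
[ 0.5208 -0.2941  0.046 ] [ 0.5235 -0.3015  0.039 ]
[ 15.4  -8.7 120.1]
```

Call:
arm_command:
  moves:
    - [15,-8,0,0,50]
    - [0,0,40,0,50]
    - [0,0,40,0,50]
    - [0,0,30,0,50]
    - [0,0,10,0,50]
    - [0,0,0,0,50]
    - [0,0,0,0,15]
    - [0,0,0,0,15]
    - [0,0,0,0,15]
    - [0,0,0,0,15]
  force: 25

```text
clock: 2.8
eef_pos: [0.5241, -0.2993, 0.0836]
eef_rot: [3.055, 0.728, 0.002]
force: [0.4, 1.0, 3.5]
finger_gap: 0.0212
grip_force: 25.0
```

Call:
arm_command:
  moves:
    - [0,0,-30,0,15]
    - [0,0,-50,0,15]
    - [0,0,-50,-0.14,15]
    - [0,0,-30,-0.15,15]
    - [20,-13,0,-0.15,15]
    - [45,-30,0,0,15]
    - [50,-34,0,0,15]
    - [50,-34,0,0,15]
    - [40,-27,0,0,15]
    - [25,-17,0,0,15]
    - [0,0,0,0,15]

```text
clock: 4.18
eef_pos: [0.546, -0.0209, 0.2421]
eef_rot: [-2.82, -1.382, 0.002]
force: [-0.5, -0.3, -2.7]
finger_gap: 0.0211
grip_force: 25.0
```

```bash
cat >> h.py <<'E'
M=np.load("case.npy")
def st():
    s=bot.get_state();Rm=R.from_rotvec(s["eef_rot"]).as_matrix()
    p=np.linalg.inv(M)@[*s["eef_pos"],1]
    print("t",s["clock"],"world",np.round(s["eef_pos"],4),"case",p[:3].round(4),"tooly in case",(M[:3,:3].T@Rm[:,1]).round(3),"z",Rm[:,2].round(3),"gap",s["finger_gap"],"F",np.round(s["force"],1))
    return s
E
python3 - <<'E'
from h import *
snap("side","p1",(80,60,340,270),3)
st()
E
```

```text
t 4.225 world [ 0.5461 -0.0222  0.2421] case [-0.0559  0.1217  0.2421] tooly in case [-1.    -0.002 -0.001] z [-0.001 -0.    -1.   ] gap 0.021233762171500397 F [ 0.1 -0.1 -1.9]
```

View pics/p1.png

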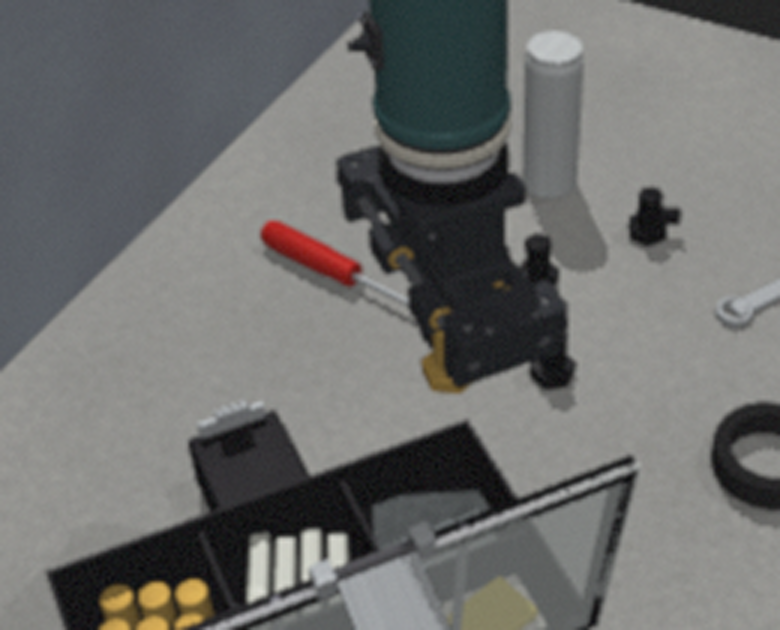

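The side picture shows the brass fitting held in the fingers at about (443,365), and the empty compartment with its liner at (430,515). I'll centre over the compartment and lower the fitting.

Call:
arm_command:
  moves:
    - [12,-9,0,0,15]
    - [6,-5,0,0,15]
    - [0,0,35,0,15]
    - [0,0,35,0,15]
    - [0,0,30,0,15]
    - [0,0,20,0,15]
    - [0,0,12,0,15]
    - [0,0,5,0,15]
    - [0,0,0,0,15]
    - [0,0,0,0,15]

```text
clock: 5.48
eef_pos: [0.5474, -0.0001, 0.1067]
eef_rot: [2.823, 1.377, 0.002]
force: [0.8, 0.3, -1.9]
finger_gap: 0.0208
grip_force: 25.0
```

```bash
python3 -c "
from h import *
st()"
```

```text
t 5.475 world [ 5.474e-01 -1.000e-04  1.067e-01] case [-0.0433  0.1035  0.1067] tooly in case [-1.     0.     0.001] z [ 0.002 -0.    -1.   ] gap 0.020784115425123945 F [ 0.8  0.3 -1.9]
```

Call:
arm_command:
  moves:
    - [0,0,8,0,15]
    - [0,0,5,0,15]
    - [0,0,3,0,15]
    - [0,0,1,0,15]
    - [0,0,1,0,15]
    - [0,0,0,0,15]
    - [0,0,0,0,15]

```text
clock: 6.35
eef_pos: [0.5467, -0.0, 0.0879]
eef_rot: [2.823, 1.377, 0.0]
force: [-0.7, -0.2, -2.3]
finger_gap: 0.0208
grip_force: 25.0
```

Call:
arm_command:
  moves:
    - [0,0,1,0,15]
    - [0,0,0,0,24]
    - [0,0,0,0,42]
    - [0,0,0,0,42]
    - [0,0,0,0,42]
    - [0,0,-20,0,42]
    - [0,0,-40,0,42]
    - [0,0,-50,0,42]
    - [0,0,-60,0,42]
    - [0,0,-40,0,42]
    - [0,0,-40,0,0]
    - [0,0,-10,0,0]

```text
clock: 7.85
eef_pos: [0.5479, -0.0001, 0.3501]
eef_rot: [2.821, 1.376, 0.008]
force: [0.2, 0.6, 0.1]
finger_gap: 0.0241
grip_force: 0.0
```

```bash
python3 - <<'E'
from h import *
st()
snap("side","p2",(80,100,340,300),3)
E
```

```text
t 7.85 world [ 5.479e-01 -1.000e-04  3.501e-01] case [-0.0437  0.1032  0.3501] tooly in case [-1.     0.     0.005] z [ 0.006 -0.    -1.   ] gap 0.024129913732777807 F [0.2 0.6 0.1]
```

View pics/p2.png

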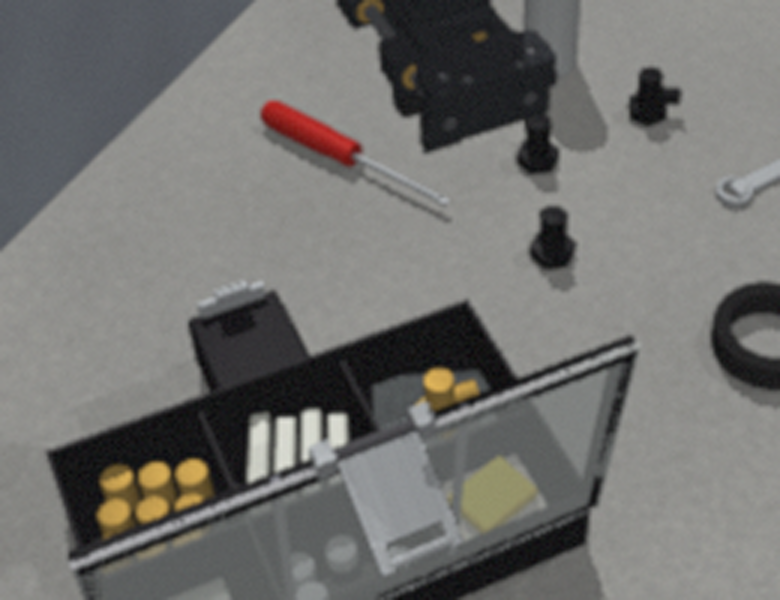

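The side picture shows the brass fitting upright on the liner in the empty compartment at (438,385), with the gripper clear. Next I'll move behind the lid, to the side of the hasp.

Call:
arm_command:
  moves:
    - [8,-25,0,0,0]
    - [10,-45,0,0,0]
    - [0,-50,0,0,0]
    - [0,-50,0,0,0]
    - [0,-35,0,0,0]
    - [0,-14,0,0,0]
    - [0,0,0,0,0]

```text
clock: 8.78
eef_pos: [0.3846, 0.1491, 0.3455]
eef_rot: [2.822, 1.38, -0.002]
force: [0.3, 0.7, 0.5]
finger_gap: 0.0006
grip_force: 0.0
```

```bash
python3 - <<'E'
from h import *
from scipy.optimize import minimize_scalar
s=st();print(np.round(s["joint_pos"],2))
W=lambda x,y,z:(M@[x,y,z,1])[:3]
# lid edge inner corners seen in p2 (side)
obs=np.array([[80+633/3,100+342/3],[80+75/3,100+562/3]])
E=lambda th:np.array([W(.095-.19*np.cos(th)+.005*np.sin(th),y,.06+.19*np.sin(th)+.005*np.cos(th)) for y in(.155,-.155)])
r=minimize_scalar(lambda t:((proj("side",E(t))-obs)**2).sum(),bounds=(1.4,2),method="bounded");print(r.x,r.fun)
E
```

```text
t 8.775 world [0.3846 0.1491 0.3455] case [0.1768 0.0861 0.3455] tooly in case [-1.    -0.001 -0.001] z [-0.001 -0.001 -1.   ] gap 0.0005822119480206669 F [0.3 0.7 0.5]
[ 0.31 -0.28  2.06 -0.    1.36  0.97]
1.723195673918901 21.811065440662638
```

Call:
arm_command:
  moves:
    - [0,0,30,0,0]
    - [0,0,31,0,0]
    - [0,10,0,0,0]
    - [0,10,0,0,0]
    - [0,12,0,0,0]
    - [0,12,0,0,0]
    - [0,11,0,0,0]
    - [0,14,0,0,0]
    - [0,14,1,0,0]
    - [0,15,2,0,0]
    - [0,15,4,0,0]
    - [0,15,5,0,0]

```text
clock: 10.28
eef_pos: [0.4869, 0.0694, 0.2734]
eef_rot: [2.823, 1.377, 0.0]
force: [-0.2, 2.2, 1.3]
finger_gap: 0.0003
grip_force: 1.0
```

```bash
python3 -c "
from h import *
st()"
```

```text
t 10.275 world [0.4869 0.0694 0.2734] case [0.0471 0.0859 0.2734] tooly in case [-1.  0.  0.] z [ 0. -0. -1.] gap 0.00028215384398342616 F [-0.2  2.2  1.3]
```

Call:
arm_command:
  moves:
    - [0,13,8,0,0]
    - [0,13,10,0,0]
    - [0,12,10,0,0]
    - [0,12,11,0,0]
    - [0,10,12,0,0]
    - [0,9,13,0,0]
    - [0,8,14,0,0]
    - [0,6,14,0,0]
    - [0,5,15,0,0]
    - [0,3,15,0,0]
    - [0,0,0,0,0]

```text
clock: 11.65
eef_pos: [0.5563, 0.0141, 0.1496]
eef_rot: [-2.822, -1.376, 0.006]
force: [-0.0, -0.2, 0.4]
finger_gap: 0.0005
grip_force: 0.0
```

```bash
python3 - <<'E'
from h import *
st()
E
```

```text
t 11.65 world [0.5563 0.0141 0.1496] case [-0.0416  0.0868  0.1496] tooly in case [-1.     0.001 -0.003] z [-0.004  0.    -1.   ] gap 0.0005131233084101278 F [-0.  -0.2  0.4]
```

Call:
arm_command:
  moves:
    - [0,2,8,0,0]
    - [0,2,6,0,0]
    - [0,0,4,0,0]
    - [0,0,2,0,0]
    - [0,0,0,0,0]

```text
clock: 12.28
eef_pos: [0.5611, 0.0117, 0.1343]
eef_rot: [2.823, 1.378, 0.0]
force: [-6.7, -0.7, 15.3]
finger_gap: 0.0011
grip_force: 7.8
```

```bash
python3 - <<'E'
from h import *
st()
snap("side","l1",(60,60,340,270),2.8)
E
```

```text
t 12.275 world [0.5611 0.0117 0.1343] case [-0.0469  0.0858  0.1343] tooly in case [-1.  0.  0.] z [ 0. -0. -1.] gap 0.0010565658557301766 F [-6.7 -0.7 15.3]
```

View pics/l1.png

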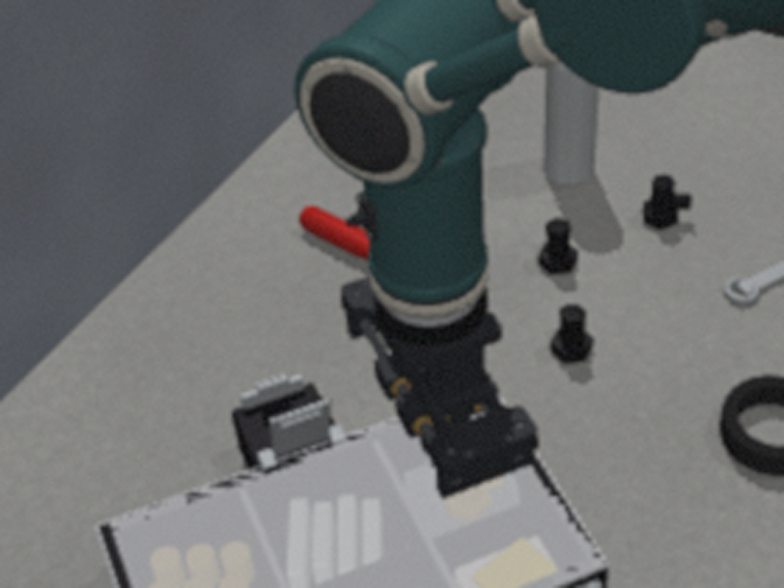

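The lid is shut, reading 15 N against its stop. The hasp stands up and slightly folded back at (300,430), and the bystanders are in place. I'll lift, then go behind the hasp at mid-width.

Call:
arm_command:
  moves:
    - [0,0,-30,0,0]
    - [0,-15,-40,0,0]
    - [20,-15,-5,0,0]
    - [40,-5,0,0,0]
    - [30,0,0,0,0]
    - [0,0,15,0,0]
    - [0,0,22,0,0]
    - [0,0,0,0,0]

```text
clock: 13.32
eef_pos: [0.5859, 0.1032, 0.1665]
eef_rot: [-2.822, -1.376, 0.01]
force: [0.3, -0.4, 0.4]
finger_gap: 0.0008
grip_force: 0.0
```

```bash
python3 - <<'E'
from h import *
st()
snap("top","h1",(30,60,260,260),3)
E
```

```text
t 13.325 world [0.5859 0.1032 0.1665] case [-0.0102 -0.0016  0.1665] tooly in case [-1.     0.001 -0.004] z [-0.006 -0.001 -1.   ] gap 0.0008077698577521244 F [ 0.3 -0.4  0.4]
```

View pics/h1.png

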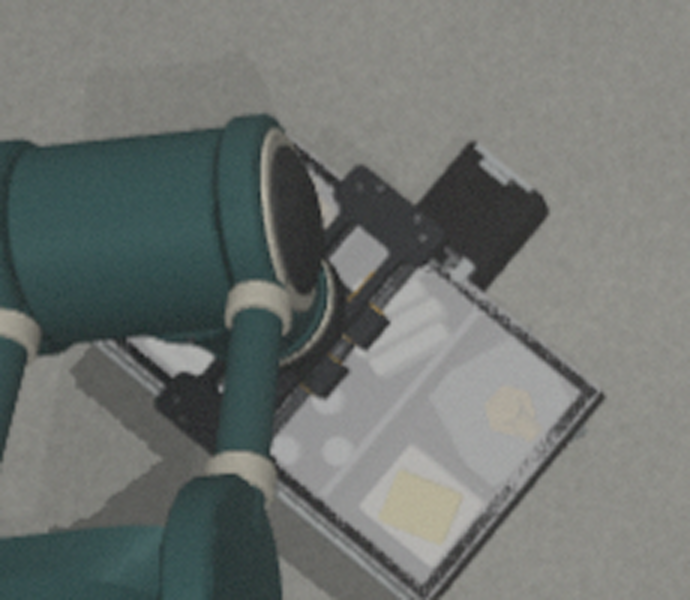

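The top picture shows the lid shut with the fitting under it at (512,412), and the gripper behind the hasp. Now I'll swing it over.

Call:
arm_command:
  moves:
    - [0,15,4,0,0]
    - [0,15,0,0,0]
    - [0,12,0,0,0]
    - [0,10,0,0,0]
    - [0,10,0,0,0]
    - [0,10,0,0,0]
    - [0,8,1,0,0]
    - [0,7,2,0,0]
    - [0,6,3,0,0]
    - [0,6,4,0,0]
    - [0,5,4,0,0]
    - [0,0,0,0,0]

```text
clock: 14.88
eef_pos: [0.6705, 0.0399, 0.1508]
eef_rot: [-2.823, -1.377, 0.002]
force: [-0.6, 0.2, 0.3]
finger_gap: 0.0003
grip_force: 0.0
```

```bash
python3 - <<'E'
from h import *
st()
E
```

```text
t 14.875 world [0.6705 0.0399 0.1508] case [-0.1158 -0.0037  0.1508] tooly in case [-1.     0.001 -0.001] z [-0.001 -0.    -1.   ] gap 0.00033610851099665753 F [-0.6  0.2  0.3]
```

Call:
arm_command:
  moves:
    - [0,6,3,0,0]
    - [0,6,3,0,0]
    - [0,2,3,0,0]
    - [0,0,3,0,0]
    - [0,0,3,0,0]
    - [0,0,3,0,0]
    - [0,0,3,0,0]
    - [0,0,2,0,0]
    - [0,0,0,0,0]
    - [0,0,0,0,0]

```text
clock: 16.12
eef_pos: [0.6825, 0.0314, 0.1338]
eef_rot: [2.822, 1.377, 0.003]
force: [-8.4, -2.1, 23.6]
finger_gap: 0.0008
grip_force: 11.7
```

```bash
python3 - <<'E'
from h import *
st()
E
```

```text
t 16.125 world [0.6825 0.0314 0.1338] case [-0.1305 -0.0044  0.1338] tooly in case [-1.     0.     0.002] z [ 0.002 -0.    -1.   ] gap 0.0007929144258686932 F [-8.4 -2.1 23.6]
```

Tip height is 0.070 with 24 N, so the hasp is hard home. I'll retreat and check.

Call:
arm_command:
  moves:
    - [0,0,-10,0,0]
    - [0,0,-30,0,0]
    - [0,0,-50,0,0]
    - [0,0,-60,0,0]
    - [50,-20,-30,0,0]
    - [60,-20,0,0,0]
    - [60,-20,0,0,0]
    - [0,0,0,0,0]
    - [0,0,0,0,0]

```text
clock: 17.25
eef_pos: [0.7379, 0.2011, 0.3072]
eef_rot: [-2.823, -1.379, 0.004]
force: [0.9, 0.8, 0.4]
finger_gap: 0.0004
grip_force: 0.0
```

```bash
python3 - <<'E'
from h import *
st()
snap("side","e1",(60,130,320,320),3)
E
```

```text
t 17.25 world [0.7379 0.2011 0.3072] case [-0.0698 -0.1724  0.3072] tooly in case [-1.    -0.001 -0.001] z [-0.002 -0.001 -1.   ] gap 0.00035734790185351975 F [0.9 0.8 0.4]
```

View pics/e1.png

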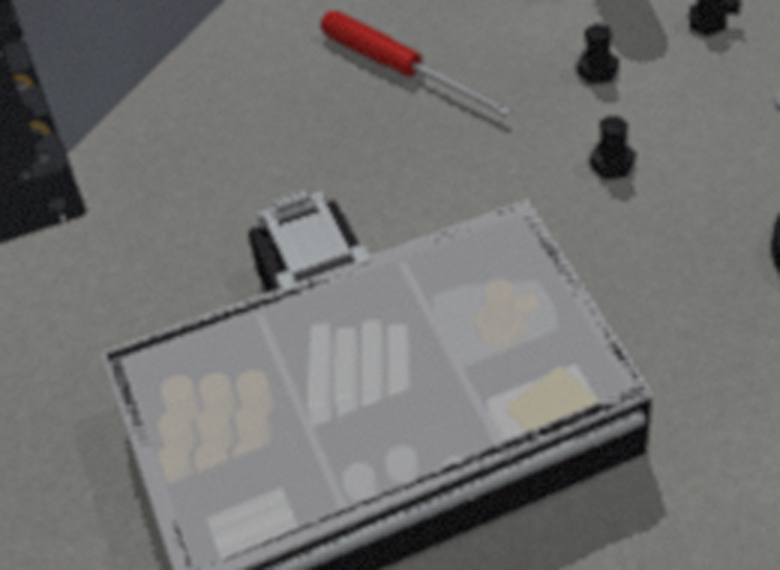

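The side picture shows the lid shut, the hasp flat under the catch at (305,230), and the fitting upright in its compartment at (505,310). The arm is clear.

```bash
python3 -c "
from rig import bot
print(bot.finish_job())"
```

```text
the job is handed in; nothing more can be done
None
```

I set the brass elbow in the empty front compartment, shut the lid without slamming it, pressed the hasp home under its catch, and handed the job in at about 17 s on the robot's clock; no verdict was returned, but the last picture shows all three in place.

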